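# Free an inspection slide and hold it at its detent

## Task

Pick up the small mallet and knock the lock pin of the inspection slide down into the rail with it (do not push the pin with the fingers), then set the mallet gently down on the bench. Take the carriage's knob between the fingers and slide the carriage along the rail, past the sunken pin, until you feel its sprung ball drop into the hidden notch. Finish there, with the carriage at rest in the notch and the knob still held in the gripper, and leave the other things on the bench alone.

Things in the scene. Friction and masses are not known exactly. Their poses are not given: they have to be found in the camera images.
- slide_base: Inspection slide, fixed: a flat dark steel base 90 x 320 x 10 mm carrying a steel rail 34 mm wide whose top is 24 mm above the bench, an end block 40 mm high at each end. Origin: centre of the underside, on the bench; y runs along the rail, x across it, z up. The carriage starts near the -y end and slides towards +y.
- carriage: Aluminium carriage on the rail, 60 mm across, 64 mm long along the rail, its top 50 mm above the bench. Origin: centre of the underside, 29 mm above the bench. It moves only along the slide base's y; about 1.5 N of friction. A small steel stem of the sprung plunger shows on top at 20 mm towards +y.
- carriage_travel (a joint): Position of the carriage along the rail, 0 at the -y end, growing towards +y to 0.17 m, where it stops hard (at 0 its centre is at y = -100 mm on the base). The lock pin, when up, blocks it at about 0.036 m. The notch lies somewhere between 0.075 and 0.145 m, set anew each time and hidden inside the rail: it must be felt.
- slide_knob: Upright black round knob on the carriage, 24 mm in diameter, 40 mm high, from 50 to 90 mm above the bench, 8 mm to the -y side of the carriage's centre. Origin: centre of its foot, z up. To be gripped from above, best with the fingers closing along the rail.
- knob_grip (a point): Grip point on the knob's axis, 25 mm above its foot, 75 mm above the bench.
- plunger_drop (a joint): How far the carriage's sprung ball (8 mm radius, pressed on the rail with about 7 N) has dropped: under 0.001 m on the rail, about 0.004 m in the notch (a 12 mm slot); the stem sinks with it. The notch draws the carriage in over its last 4 to 5 mm; to push it out again, either way, takes about 5 N more than sliding.
- lock_pin: Steel lock pin, 12 mm in diameter, standing up out of the rail on its centre line 26 mm on the -y side of the base's origin, ahead of the carriage. Origin: centre of its flat top, 42 mm above the bench when up; z up.
- lock_pin_travel (a joint): How far the pin has been driven down: 0 up (18 mm out of the rail), 0.017 m fully down (1 mm out). It moves at about 5 to 7 N and stays where it is driven. The carriage passes over it beyond 0.013 m.
- mallet: Small mallet, about 0.3 kg: a round head 42 mm in diameter and 60 mm long, steel with white plastic faces, and a light wooden handle 18 mm wide and 22 mm high. It stands on one face, handle level. Origin: centre of the lower face; z up along the head; the handle's centre line is 30 mm above the origin and runs from the head to 125 mm out along -x.
- mallet_grip (a point): Point on the handle's centre line 45 mm from the head's axis, 30 mm above the lower face: the place to grip, with the fingers closing across the handle (mallet's y), firmly.
- ring_gauge: Bystander: steel ring gauge 45 mm in diameter, 16 mm high. Origin: centre of the underside.
- electrode_2: Bystander: dark graphite electrode on a square steel foot 38 mm, 52 mm high. Origin: centre of the underside.
- loupe: Bystander: black loupe 37 mm in diameter, 34 mm high. Origin: centre of the underside.
There are look-alikes about, which are no part of the job. There is more than one size of the mallet; the one meant has the size given above.

How it is judged:
By the outcome, as a careful person would: the job done as asked, in the order asked, and still so for the second after the job is handed in, while the arm keeps its last pose, push and grip.
It also fails if it takes over 58 s, if anything falls off the work surface, if the arm or the gripper's body presses on something with over 40 N, if the wrist force passes 120 N, or if a joint passes its speed limit or range.

## Robot

A 6-joint arm with a two-finger parallel gripper is mounted at the origin on a cart in front of the work surface, level with it; the furniture and walls round the work are solid. World frame = base frame: x ahead of the robot, y to its left, z up, the work surface at z = 0. Lengths are in m, angles in rad, forces in N, time in s.
With the tool pointing down it reaches from about 0.25 to 0.8 m from the base axis. Payload 3.9 kg.
Tool frame: the origin (TCP) lies between the finger pads, 19 mm behind the fingertips; this is the grasp point; z points along the fingers, y is the line along which they close (so a half turn about z gives the same grasp; the last joint's range is limited). The gripper opens to 85 mm and grips with 20 to 120 N. Pads are 22 mm wide; open, the fingers measure 114 mm over their backs; the gripper's body (76 mm by 85 mm) begins 54 mm behind the grasp point. The pads swing forward as they close: fully open they stand 13 mm farther back than shut.
Start: joints at [-1.345, 0.26, -0.138, 1.173, 0, 1.571], TCP at [0.118, -0.512, 0.25] pointing down, gripper open.
Joint ranges: [-2.78, 2.78], [-0.83, 1.72], [-1.28, 1.37], [-1.9, 2.12], [-1.57, 1.48], [-3.14, 3.14]. Speed limits (rad/s): [2.57, 2.57, 3.14, 3.14, 3.14, 3.14].

## Interface

Orientations are given as a unit quaternion [w, x, y, z].
In Python, from rig import ctrl gives the robot as it stands.
- The arm moves only by the tool move_arm, never from a script. Its argument "rows" is a list of rows, each an object of numbers: "ax", "ay", "az": the turn, a rotation vector about the tool's x, y, z in rad; "x", "y", "z": the shift along the tool's x, y, z in mm; "gripper": the opening, from 0 (shut) to 1 (fully open). In form: [{"ax": .., "ay": .., "az": .., "x": .., "y": .., "z": .., "gripper": ..}, ...]. A call has 1 to 12 rows; each row is the pose to reach, as a shift and turn from the pose commanded when the call began, along the tool's axes at that moment; what a row does not reach only later rows make up. A row lasts 1/10 s, in which the tool goes at most 50 mm and 8.59 degrees, less where a joint would pass 70% of its speed; a pose out of reach is approached as far as the arm can. A call with a gripper value outside its range is refused whole. The fingers move at their own pace and stop on an object; "force" is the grip in N (left out, the last holds). Time passes only in rows, so rows that repeat a pose let the fingers close. It gives the time, the measured TCP pose, the force, the opening and the grip force at its end, in the units of the state.
- ctrl.read_state(): the state, without advancing time (a new reading comes with each control period).
- ctrl.get_image(name): name is "scene" or "top" or "wrist"; returns a dict with "frame" (420x560x3 uint8, red, green, blue), "fx", "fy", "cx", "cy" (pixels), "dist" ([k1, k2, p1, p2, k3] as OpenCV has them; the pictures are not rectified), "cam_to_world" (4x4, takes a point from camera to world coordinates). Camera axes: x right, y down, z forward; pixel columns grow to the right and rows downward; lengths in m; the calibration is good to about 2 mm. A picture is of the moment at which its call begins. There is no depth.
- ctrl.finish_job(): hands the job in; it is judged then, once.
The state is a dict: "t": time; "joints": joint angles; "dq": joint speeds; "effort": joint torques, N m; "ee_pos": TCP position; "eef_rot": TCP orientation; "contact_force": force on the tool from outside, world axes, zero at the start; "wrist_torque": the same for the moment, N m; "opening": finger opening in m; "grasp_force": force on a finger pad.
Only numpy, scipy, OpenCV 4.12 (cv2) and the standard library are available. Lean on these libraries where they do the work, as an engineer would, in place of code of your own. Each camera call takes 0.05 s, during which the arm holds its last target. There are 200 camera calls.

## Working session

There is one attempt and no reset: what is moved stays moved. The work goes in short steps, Python scripts to look and compute and a tool call to move; the robot and the scene stay as the last step left them, time stands still between calls to the robot, and variables do not carry over. Pictures are saved under pics/ and viewed, at most 10 in all, crops included, and the job is handed in when it is done.

Besides the shell and the picture viewer there is one more tool, called after ">>>" as name(argument=value, ...) on one line, values as JSON. move_arm: Moves the arm, as the interface text tells. Its arguments: {"type":"object","properties":{"rows":{"type":"array"},"force":{"type":"number"}},"required":["rows"]}

```bash
mkdir -p pics; ls; cat > h.py <<'E'
import numpy as np, cv2, pickle
from rig import ctrl
def grab(n,tag):
    d=ctrl.get_image(n); pickle.dump(d,open(f'pics/{tag}.pkl','wb')); cv2.imwrite(f'pics/{tag}.png',d['frame'][:,:,::-1]); return d
def load(tag): return pickle.load(open(f'pics/{tag}.pkl','rb'))
def ray(d,uv):
    K=np.array([[d['fx'],0,d['cx']],[0,d['fy'],d['cy']],[0,0,1.]]);p=cv2.undistortPoints(np.array([[uv]],float),K,np.array(d['dist'],float))[0,0]
    T=np.array(d['cam_to_world']);return T[:3,3],T[:3,:3]@np.array([p[0],p[1],1.])
def atz(d,uv,z):
    o,r=ray(d,uv);return o+r*(z-o[2])/r[2]
def tri(*dus):
    A=np.zeros((3,3));b=np.zeros(3)
    for d,uv in dus:
        o,r=ray(d,uv);r=r/np.linalg.norm(r);P=np.eye(3)-np.outer(r,r);A+=P;b+=P@o
    return np.linalg.solve(A,b)
def proj(d,X):
    T=np.linalg.inv(np.array(d['cam_to_world']));K=np.array([[d['fx'],0,d['cx']],[0,d['fy'],d['cy']],[0,0,1.]])
    return cv2.projectPoints(np.array(X,float).reshape(-1,1,3),cv2.Rodrigues(T[:3,:3])[0],T[:3,3],K,np.array(d['dist'],float))[0][:,0]
E
python3 - <<'E'
from h import *
for n in('scene','top'):
    d=grab(n,n+'0');print(np.round(d['cam_to_world'],3).tolist(),d['fx'])
s=ctrl.read_state();print(s)
a=cv2.imread('pics/scene0.png');b=cv2.imread('pics/top0.png')
E
```

```text
pics
[[-0.804, -0.453, 0.386, 0.151], [-0.595, 0.608, -0.525, 0.586], [0.003, -0.652, -0.758, 0.9], [0.0, 0.0, 0.0, 1.0]] 473.10539220771426
[[0.038, -0.973, 0.226, 0.329], [-0.999, -0.039, 0.002, 0.028], [0.007, -0.226, -0.974, 1.206], [0.0, 0.0, 0.0, 1.0]] 422.29385037607284
{'t': 0.1, 'joints': array([-1.34500110e+00,  2.60583962e-01, -1.39206143e-01,  1.17274572e+00,
       -5.11460183e-06,  1.57078806e+00]), 'dq': array([ 0.00046751, -0.0016327 ,  0.0022456 ,  0.00027522,  0.00012442,
       -0.00061416]), 'effort': array([ 5.75382346e-04, -4.06508517e+01,  2.54527491e+01,  1.00751044e-02,
        7.71770283e-05,  6.44748894e-06]), 'ee_pos': array([ 0.117406  , -0.51110684,  0.24927899]), 'eef_rot': array([-8.63924101e-04,  9.93632989e-01,  1.12662005e-01, -1.00521549e-04]), 'contact_force': array([ 0.23402076, -0.15393504,  0.33242728]), 'wrist_torque': array([-0.0487463 ,  0.01609234,  0.04264098]), 'grasp_force': 0.0, 'opening': 0.08541987453964305}
```

View pics/scene0.png

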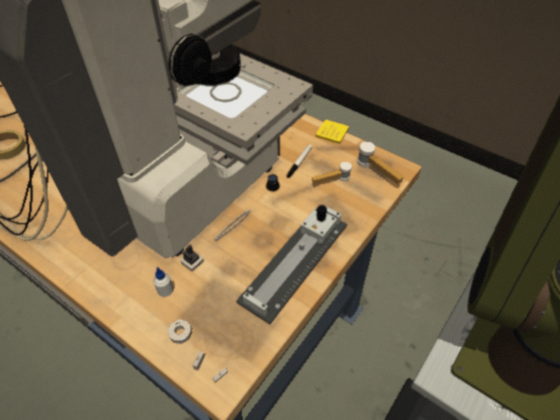

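View pics/top0.png

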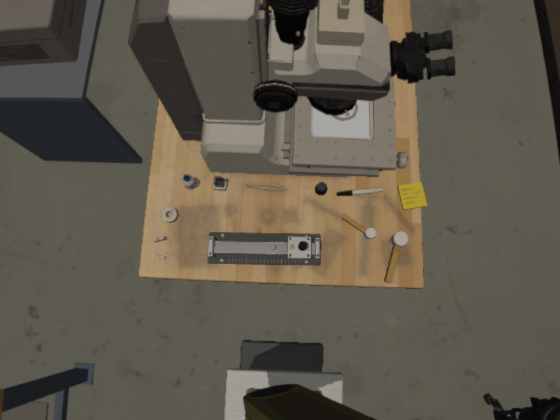

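Scene: the candidate mallets are A, scene (346,170) / top (370,233), and B, scene (366,153) / top (400,239). The slide's carriage is at top (300,246) and the pin at (274,246). B's head is about 16 px across and its handle about 43 px, which fits 42 mm and 125 mm. A is smaller. I'll check this in a close crop.

```bash
python3 - <<'E'
from h import *
t=load('top0')['frame'][:,:,::-1];s=load('scene0')['frame'][:,:,::-1]
a=cv2.resize(t[205:295,330:430],None,fx=4,fy=4,interpolation=cv2.INTER_CUBIC)
b=cv2.resize(s[130:220,300:410],None,fx=3.6,fy=4,interpolation=cv2.INTER_CUBIC)
c=cv2.resize(t[225:275,200:330],(800,240),interpolation=cv2.INTER_CUBIC)
im=np.zeros((600,800,3),np.uint8);im[:360,:400]=a;im[:360,404:800]=b[:,:396];im[360:600]=c
cv2.imwrite('pics/c1.png',im)
d=load('top0')
for n,uv,z in[('A',(370,233),.06),('Aend',(343,216),.03),('B',(400,239),.06),('Bend',(390,281),.03),('knob',(303.5,245),.09),('pin',(274,246),.042)]:print(n,np.round(atz(d,uv,z),3))
E
```

```text
A [ 0.533 -0.223  0.06 ]
Aend [ 0.585 -0.152  0.03 ]
B [ 0.519 -0.307  0.06 ]
Bend [ 0.405 -0.285  0.03 ]
knob [ 0.488 -0.037  0.09 ]
pin [0.489 0.041 0.042]
```

View pics/c1.png

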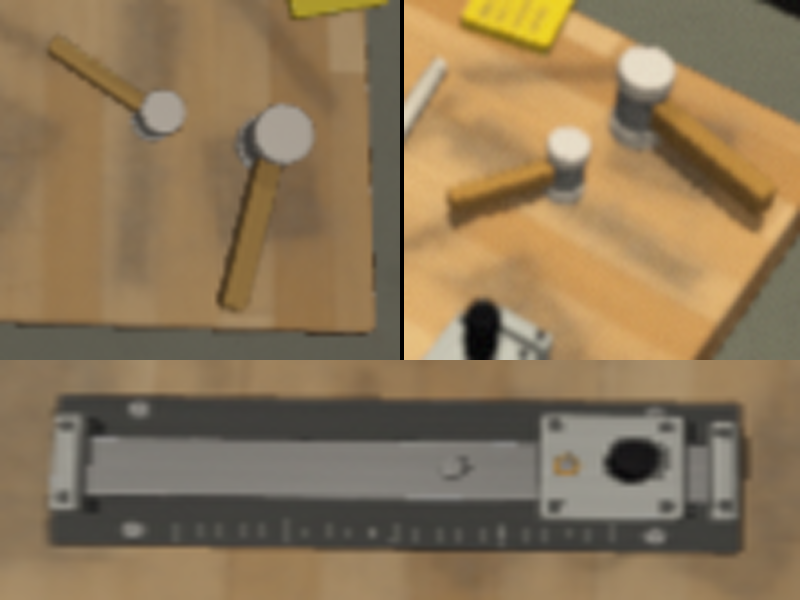

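```bash
python3 - <<'E'
from h import *
t=load('top0');s=load('scene0')
T=lambda x,y:(t,(x/4+330-.4,y/4+205-.4)); S=lambda x,y:(s,((x-404)/3.6+300-.4,y/4+130-.4))
C=lambda x,y:(x/6.154+200-.4,(y-360)/4.8+225-.4)
print('B top',tri(T(283,133),S(645,73)));print('B end top',tri(T(235,302),S(766,192)))
print('A top',tri(T(162,111),S(569,145)))
print('B top width',np.linalg.norm(atz(t,T(253,133)[1],.06)-atz(t,T(313,133)[1],.06)),'A',np.linalg.norm(atz(t,T(138,111)[1],.05)-atz(t,T(186,111)[1],.05)))
print('pin',tri((t,C(452,466)),(s,(293.5,247))),atz(t,C(452,466),.042))
print('knob',tri((t,C(632,458)),(s,(322,209))),atz(t,C(632,458),.09))
for p in[(57,397),(742,403),(742,552),(50,545)]:print('corner',atz(t,C(*p),.01))
e=ctrl.read_state();print(e['ee_pos'],e['t'])
w=grab('wrist','w0');print(np.round(w['cam_to_world'],3).tolist(),w['fx'])
E
```

```text
B top [ 0.5247208  -0.3109423   0.04825391]
B end top [ 0.40691057 -0.27922926  0.03336224]
A top [ 0.53845277 -0.22744379  0.03924963]
B top width 0.042375887312599295 A 0.03387053903412079
pin [0.49819602 0.04742181 0.01535343] [0.48735472 0.04400671 0.042     ]
knob [ 0.48899807 -0.03488545  0.08224825] [ 0.48832856 -0.03429181  0.09      ]
corner [0.52570288 0.23060232 0.01      ]
corner [ 0.53481108 -0.08924542  0.01      ]
corner [ 0.44579802 -0.09088436  0.01      ]
corner [0.43721694 0.22739452 0.01      ]
[ 0.117406   -0.51110684  0.24927899] 0.1
[[0.224, -0.938, -0.264, 0.183], [-0.975, -0.216, -0.058, -0.497], [-0.003, 0.27, -0.963, 0.372], [0.0, 0.0, 0.0, 1.0]] 304.56975338521056
```

>>> move_arm(rows=[{"x": 40, "y": -13, "z": 5, "az": 0.05, "gripper": 1}, {"x": 80, "y": -26, "z": 10, "az": 0.1, "gripper": 1}, {"x": 120, "y": -39, "z": 15, "az": 0.15, "gripper": 1}, {"x": 160, "y": -52, "z": 20, "az": 0.2, "gripper": 1}, {"x": 200, "y": -65, "z": 25, "az": 0.25, "gripper": 1}, {"x": 240, "y": -78, "z": 30, "az": 0.3, "gripper": 1}, {"x": 280, "y": -91, "z": 40, "az": 0.35, "gripper": 1}, {"x": 320, "y": -104, "z": 50, "az": 0.4, "gripper": 1}, {"x": 360, "y": -117, "z": 55, "az": 0.42, "gripper": 1}, {"x": 390, "y": -127, "z": 60, "az": 0.42, "gripper": 1}, {"x": 396, "y": -129, "z": 60, "az": 0.42, "gripper": 1}, {"x": 396, "y": -129, "z": 60, "az": 0.42, "gripper": 1}])

```text
invalid input
```

```bash
python3 - <<'E'
from h import *
grab('wrist','w1');s=ctrl.read_state();print(s['ee_pos'],s['eef_rot'],s['dq'].round(3),s['t'])
d=load('w1');cv2.imwrite('pics/w1b.png',cv2.resize(d['frame'][:,:,::-1],(800,600)))
print(proj(d,[[.519,-.307,.06],[.474,-.297,.03],[.405,-.285,.04]]))
E
```

```text
[ 0.11745383 -0.51128806  0.24944843] [-6.23216267e-04  9.93632025e-01  1.12672121e-01 -5.91784829e-05] [ 0.    -0.001  0.004  0.001 -0.002 -0.001] 0.2
[[ 157.62853274 -275.98904643]
 [ 143.10305595 -216.94673153]
 [ 111.14846122 -155.87861029]]
```

View pics/w1b.png

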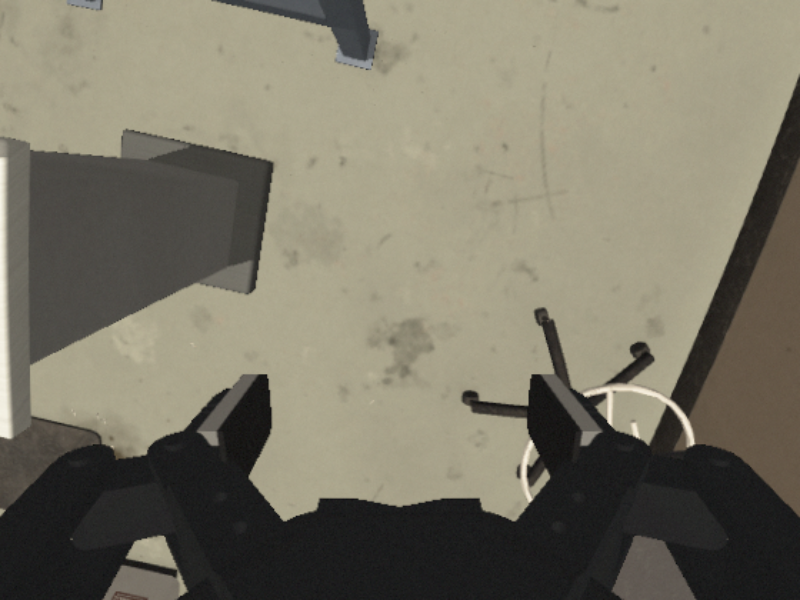

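The picture shows only floor and the open fingers. The call was refused and the arm did not move. I'll resend it with every field filled in.

>>> move_arm(rows=[{"ax": 0, "ay": 0, "az": 0.05, "x": 40, "y": -13, "z": 5, "gripper": 1}, {"ax": 0, "ay": 0, "az": 0.1, "x": 80, "y": -26, "z": 10, "gripper": 1}, {"ax": 0, "ay": 0, "az": 0.15, "x": 120, "y": -39, "z": 15, "gripper": 1}, {"ax": 0, "ay": 0, "az": 0.2, "x": 160, "y": -52, "z": 20, "gripper": 1}, {"ax": 0, "ay": 0, "az": 0.25, "x": 200, "y": -65, "z": 25, "gripper": 1}, {"ax": 0, "ay": 0, "az": 0.3, "x": 240, "y": -78, "z": 30, "gripper": 1}, {"ax": 0, "ay": 0, "az": 0.35, "x": 280, "y": -91, "z": 40, "gripper": 1}, {"ax": 0, "ay": 0, "az": 0.4, "x": 320, "y": -104, "z": 50, "gripper": 1}, {"ax": 0, "ay": 0, "az": 0.42, "x": 360, "y": -117, "z": 55, "gripper": 1}, {"ax": 0, "ay": 0, "az": 0.42, "x": 390, "y": -127, "z": 60, "gripper": 1}, {"ax": 0, "ay": 0, "az": 0.42, "x": 396, "y": -129, "z": 60, "gripper": 1}, {"ax": 0, "ay": 0, "az": 0.42, "x": 396, "y": -129, "z": 60, "gripper": 1}], force=60)

```text
t: 1.4
ee_pos: [0.475, -0.2966, 0.1895]
eef_rot: [-0.0, 0.995, -0.096, -0.001]
contact_force: [-0.3, -0.8, 0.4]
opening: 0.0854
grasp_force: 0.0
```

```bash
python3 - <<'E'
from h import *
d=grab('wrist','w2');s=ctrl.read_state();print(s['ee_pos'],s['dq'].round(3),s['t'])
cv2.imwrite('pics/w2b.png',cv2.resize(d['frame'][:,:,::-1],(800,600)))
print(proj(d,[[.519,-.307,.06],[.474,-.297,.03],[.405,-.285,.04]])*800/560)
E
```

```text
[ 0.4741804  -0.29721599  0.18979423] [-0.026 -0.012 -0.008  0.003 -0.001 -0.   ] 1.45
[[400.51552268 223.97072367]
 [398.4827705  289.66671242]
 [400.53291985 391.68213976]]
```

View pics/w2b.png

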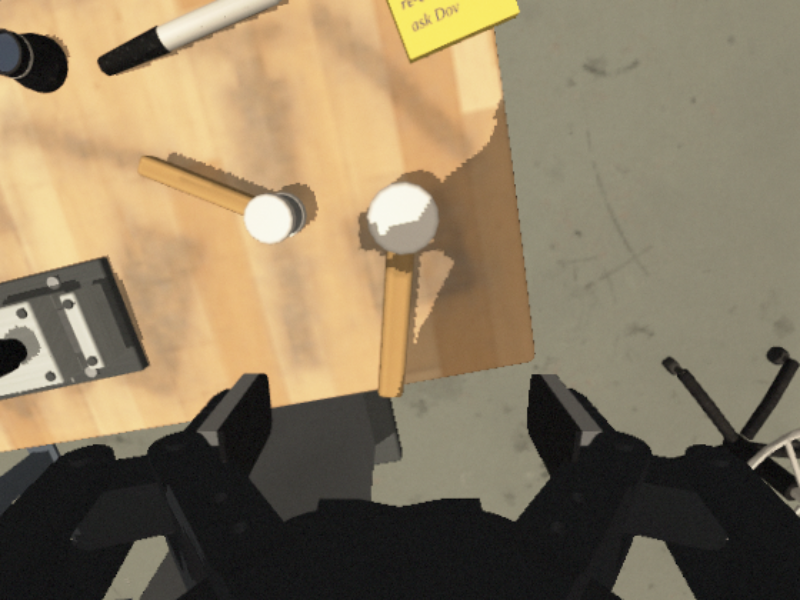

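Mallet B has its head top at (403,218) and its handle running from (400,262) to (391,391). Mallet A is at (273,218).

```bash
python3 - <<'E'
from h import *
d=load('w2');t=load('top0');k=.7
u=lambda x,y:(x*k,y*k)
H=atz(d,u(403,218),.06);E=atz(d,u(391,390),.041);M=atz(d,u(400.5,262),.041);print('head',H,'end',E,'near',M)
print('tri head',tri((d,u(403,218)),(t,(400.35,237.85))),'tri end',tri((d,u(391,390)),(t,(388.35,280.1))))
print('width head',np.linalg.norm(atz(d,u(367,218),.06)-atz(d,u(439,218),.06)))
v=H-E;print('len',np.linalg.norm(v[:2]),'yaw',np.arctan2(v[1],v[0]),'yawEM',np.arctan2(*(M-E)[[1,0]]))
a=np.arctan2(v[1],v[0]);print('grip',H[:2]-.045*np.array([np.cos(a),np.sin(a)]))
s=ctrl.read_state();print(s['ee_pos'],s['eef_rot'])
E
```

```text
head [ 0.52204877 -0.30903778  0.06      ] end [ 0.40800519 -0.27890389  0.041     ] near [ 0.49400644 -0.30221143  0.041     ]
tri head [ 0.52233826 -0.30864971  0.05777421] tri end [ 0.40655002 -0.27830527  0.03768825]
width head 0.04118340255556825
len 0.1179575727172245 yaw -0.25832738943309097 yawEM -0.2646566883250002
grip [ 0.47854193 -0.29754191]
[ 0.4741804  -0.29721599  0.18979423] [ 7.32348232e-05  9.95319712e-01 -9.66349537e-02 -5.93172566e-04]
```

>>> move_arm(rows=[{"ax": 0, "ay": 0, "az": 0.066, "x": 4, "y": 0, "z": 40, "gripper": 1}, {"ax": 0, "ay": 0, "az": 0.066, "x": 4, "y": 0, "z": 80, "gripper": 1}, {"ax": 0, "ay": 0, "az": 0.066, "x": 4, "y": 0, "z": 115, "gripper": 1}, {"ax": 0, "ay": 0, "az": 0.066, "x": 4, "y": 0, "z": 140, "gripper": 1}, {"ax": 0, "ay": 0, "az": 0.066, "x": 4, "y": 0, "z": 152, "gripper": 1}, {"ax": 0, "ay": 0, "az": 0.066, "x": 4, "y": 0, "z": 158, "gripper": 1}, {"ax": 0, "ay": 0, "az": 0.066, "x": 4, "y": 0, "z": 158, "gripper": 1}], force=100)

```text
t: 2.15
ee_pos: [0.4781, -0.2987, 0.0323]
eef_rot: [0.0, 0.991, -0.13, -0.0]
contact_force: [-0.3, 0.5, 0.5]
opening: 0.0854
grasp_force: 0.0
```

>>> move_arm(rows=[{"ax": 0, "ay": 0, "az": 0, "x": 0, "y": 0, "z": 0, "gripper": 0.4}, {"ax": 0, "ay": 0, "az": 0, "x": 0, "y": 0, "z": 0, "gripper": 0.3}, {"ax": 0, "ay": 0, "az": 0, "x": 0, "y": 0, "z": 0, "gripper": 0.25}, {"ax": 0, "ay": 0, "az": 0, "x": 0, "y": 0, "z": 0, "gripper": 0.15}, {"ax": 0, "ay": 0, "az": 0, "x": 0, "y": 0, "z": 0, "gripper": 0.0}, {"ax": 0, "ay": 0, "az": 0, "x": 0, "y": 0, "z": 0, "gripper": 0.0}, {"ax": 0, "ay": 0, "az": 0, "x": 0, "y": 0, "z": 0, "gripper": 0.0}, {"ax": 0, "ay": 0, "az": 0, "x": 0, "y": 0, "z": 0, "gripper": 0.0}], force=100)

```text
t: 2.95
ee_pos: [0.4789, -0.298, 0.0326]
eef_rot: [-0.0, 0.992, -0.13, 0.0]
contact_force: [-1.2, 1.2, 5.3]
opening: 0.0167
grasp_force: 97.1
```

>>> move_arm(rows=[{"ax": 0, "ay": 0, "az": 0, "x": 0, "y": 0, "z": -15, "gripper": 0}, {"ax": 0, "ay": 0, "az": 0, "x": 0, "y": 0, "z": -50, "gripper": 0}, {"ax": 0, "ay": 0, "az": 0, "x": 0, "y": 0, "z": -90, "gripper": 0}, {"ax": 0, "ay": 0, "az": -0.03, "x": -8, "y": -20, "z": -120, "gripper": 0}, {"ax": 0, "ay": 0, "az": -0.08, "x": -22, "y": -58, "z": -130, "gripper": 0}, {"ax": 0, "ay": 0, "az": -0.13, "x": -38, "y": -100, "z": -130, "gripper": 0}, {"ax": 0, "ay": 0, "az": -0.18, "x": -54, "y": -142, "z": -130, "gripper": 0}, {"ax": 0, "ay": 0, "az": -0.22, "x": -70, "y": -184, "z": -130, "gripper": 0}, {"ax": 0, "ay": 0, "az": -0.25, "x": -86, "y": -226, "z": -130, "gripper": 0}, {"ax": 0, "ay": 0, "az": -0.29, "x": -102, "y": -268, "z": -130, "gripper": 0}, {"ax": 0, "ay": 0, "az": -0.29, "x": -115, "y": -302, "z": -130, "gripper": 0}, {"ax": 0, "ay": 0, "az": -0.29, "x": -122, "y": -319, "z": -130, "gripper": 0}], force=110)

```text
t: 4.15
ee_pos: [0.4419, 0.0283, 0.1613]
eef_rot: [-0.007, 1.0, 0.028, -0.001]
contact_force: [-0.9, -1.0, -3.9]
opening: 0.0162
grasp_force: 107.8
```

>>> move_arm(rows=[{"ax": 0, "ay": 0, "az": 0, "x": 0, "y": 0, "z": 0, "gripper": 0}, {"ax": 0, "ay": 0, "az": 0, "x": 0, "y": 0, "z": 0, "gripper": 0}, {"ax": 0, "ay": 0, "az": 0, "x": 0, "y": 0, "z": 0, "gripper": 0}])

```text
t: 4.45
ee_pos: [0.4436, 0.0245, 0.1618]
eef_rot: [-0.006, 1.0, 0.024, -0.0]
contact_force: [0.2, 1.8, -2.8]
opening: 0.0163
grasp_force: 107.7
```

```bash
python3 - <<'E'
from h import *
d=grab('wrist','w3');e=grab('scene','s3');s=ctrl.read_state();print(s['ee_pos'],s['eef_rot'],s['dq'].round(3),s['t'],s['contact_force'])
im=np.zeros((600,800,3),np.uint8)
im[:375,:500]=cv2.resize(d['frame'][:,:,::-1],(500,375))
x,y=proj(e,[[.46,.04,.1]])[0].astype(int);y=min(max(y,70),349);x=min(max(x,50),509)
im[:420,500:]=cv2.resize(e['frame'][y-70:y+70,x-50:x+50,::-1],(300,420),interpolation=cv2.INTER_CUBIC)
print(x,y);cv2.imwrite('pics/v3.png',im)
E
```

```text
[0.4436432  0.02458314 0.16187895] [-6.54978242e-03  9.99697097e-01  2.37217004e-02 -3.10631619e-04] [ 0.003 -0.001 -0.001  0.001  0.002  0.   ] 4.55 [-0.07334773 -0.39355607 -2.49352486]
314 231
```

View pics/v3.png

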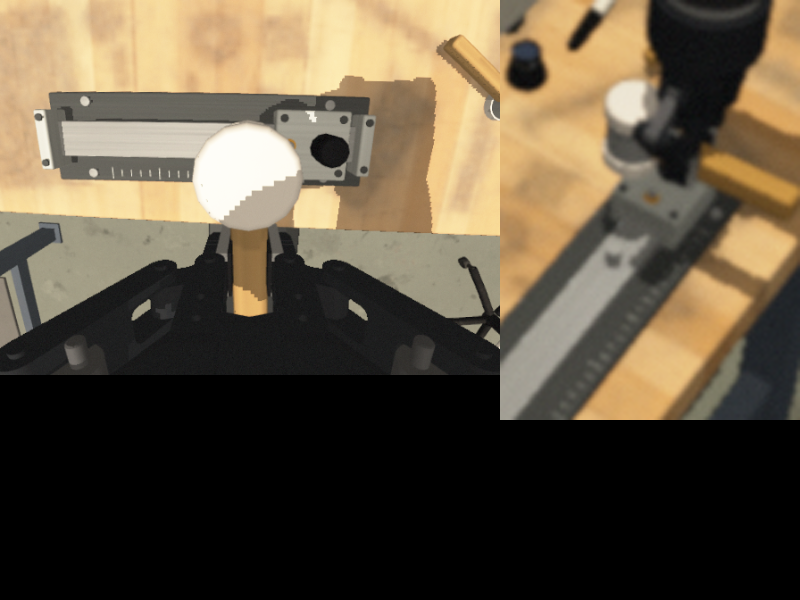

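The mallet hangs level in the grip. The head top shows at wrist (248,175), left of the carriage and knob at (329,150), and the pin is hidden below it. The TCP is still about 19 mm short in y.

>>> move_arm(rows=[{"ax": 0, "ay": 0, "az": 0, "x": -1, "y": -19, "z": 0, "gripper": 0}, {"ax": 0, "ay": 0, "az": 0, "x": -1, "y": -19, "z": 25, "gripper": 0}, {"ax": 0, "ay": 0, "az": 0, "x": -1, "y": -19, "z": 55, "gripper": 0}, {"ax": 0, "ay": 0, "az": 0, "x": -1, "y": -19, "z": 75, "gripper": 0}, {"ax": 0, "ay": 0, "az": 0, "x": -1, "y": -19, "z": 78, "gripper": 0}, {"ax": 0, "ay": 0, "az": 0, "x": -1, "y": -19, "z": 78, "gripper": 0}, {"ax": 0, "ay": 0, "az": 0, "x": -1, "y": -19, "z": 78, "gripper": 0}])

```text
t: 5.25
ee_pos: [0.4433, 0.0345, 0.0853]
eef_rot: [-0.011, 0.999, 0.032, 0.001]
contact_force: [0.4, 0.4, -2.3]
opening: 0.016
grasp_force: 107.6
```

```bash
python3 - <<'E'
from h import *
e=grab('scene','s4');f=grab('top','t4');s=ctrl.read_state();print(s['ee_pos'],s['eef_rot'],s['t'],s['contact_force'])
im=np.zeros((420,800,3),np.uint8)
for i,(d,P) in enumerate([(e,[.487,.044,.06]),(f,[.487,.044,.06])]):
    x,y=proj(d,[P])[0].astype(int);print(x,y)
    im[:,i*400:i*400+400]=cv2.resize(d['frame'][y-42:y+42,x-40:x+40,::-1],(400,420),interpolation=cv2.INTER_CUBIC)
cv2.imwrite('pics/v4.png',im)
E
```

```text
[0.44347052 0.03456066 0.08548285] [-1.14744419e-02  9.99433387e-01  3.16293510e-02  9.08957500e-04] 5.35 [ 0.85238654 -0.42530545 -2.2876365 ]
302 237
272 245
```

View pics/v4.png

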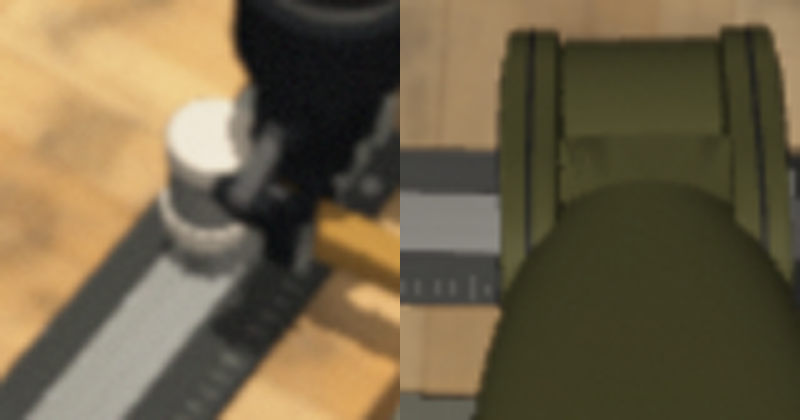

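The scene crop shows the head over the rail. However, y moved only 10 of the 19 mm and some tilt is creeping in. I'll check the joints for a limit or contact.

```bash
python3 - <<'E'
from h import *
s=ctrl.read_state();print(s['joints'].round(4),s['effort'].round(2),s['wrist_torque'].round(2))
from scipy.spatial.transform import Rotation as R
q=s['eef_rot'];print(R.from_quat([q[1],q[2],q[3],q[0]]).as_matrix().round(4))
E
```

```text
[ 0.0623  0.2673 -0.6074  0.6935  0.0229  3.1406] [ -0.   -36.42  20.52  -0.09   0.11  -0.  ] [-0.03  0.11  0.02]
[[ 0.998   0.0632  0.0011]
 [ 0.0632 -0.9977  0.023 ]
 [ 0.0025 -0.0229 -0.9997]]
```

Joint 6 is at its limit, so yaw must stay at or above the azimuth. I'll turn to about 0.15 rad yaw.

>>> move_arm(rows=[{"ax": 0, "ay": 0, "az": -0.06, "x": 0, "y": 0, "z": 0, "gripper": 0}, {"ax": 0, "ay": 0, "az": -0.11, "x": 0, "y": 0, "z": 0, "gripper": 0}, {"ax": 0, "ay": 0, "az": -0.11, "x": 0, "y": 0, "z": 0, "gripper": 0}, {"ax": 0, "ay": 0, "az": -0.11, "x": 0, "y": 0, "z": 0, "gripper": 0}])

```text
t: 5.75
ee_pos: [0.4427, 0.0345, 0.0849]
eef_rot: [-0.011, 0.996, 0.086, 0.001]
contact_force: [-0.2, -0.6, -2.8]
opening: 0.0161
grasp_force: 107.4
```

>>> move_arm(rows=[{"ax": -0.023, "ay": 0, "az": 0, "x": 0, "y": -2, "z": 0, "gripper": 0}, {"ax": -0.023, "ay": 0, "az": 0, "x": 0, "y": -2, "z": 0, "gripper": 0}, {"ax": -0.023, "ay": 0, "az": 0, "x": 0, "y": -2, "z": 0, "gripper": 0}])

```text
t: 6.05
ee_pos: [0.4417, 0.0367, 0.0844]
eef_rot: [0.0, 0.996, 0.087, 0.001]
contact_force: [-0.7, 0.0, -2.6]
opening: 0.0164
grasp_force: 107.5
```

```bash
python3 - <<'E'
from h import *
from scipy.spatial.transform import Rotation as R
s=ctrl.read_state();q=s['eef_rot'];M=R.from_quat([q[1],q[2],q[3],q[0]]).as_matrix();print(M.round(3),s['joints'].round(3),s['ee_pos'],s['contact_force'],s['wrist_torque'])
h=s['ee_pos']+M@[.045,0,.03];print('face',h)
E
```

```text
[[ 0.985  0.173  0.002]
 [ 0.173 -0.985 -0.   ]
 [ 0.002  0.    -1.   ]] [ 0.083  0.267 -0.612  0.69  -0.     3.051] [0.44174776 0.036746   0.08436193] [-0.67024156  0.03030161 -2.55168255] [-0.02939871  0.18099549  0.01044585]
face [0.48614156 0.04452459 0.05446738]
```

>>> move_arm(rows=[{"ax": 0, "ay": 0, "az": 0, "x": 0, "y": 0, "z": 6, "gripper": 0}, {"ax": 0, "ay": 0, "az": 0, "x": 0, "y": 0, "z": 12, "gripper": 0}, {"ax": 0, "ay": 0, "az": 0, "x": 0, "y": 0, "z": 16, "gripper": 0}], force=120)

```text
t: 6.35
ee_pos: [0.4422, 0.0365, 0.068]
eef_rot: [-0.0, 0.996, 0.086, 0.001]
contact_force: [-1.2, 0.6, 2.3]
opening: 0.0162
grasp_force: 118.0
```

>>> move_arm(rows=[{"ax": 0, "ay": 0, "az": 0, "x": 0, "y": 0, "z": 3, "gripper": 0}, {"ax": 0, "ay": 0, "az": 0, "x": 0, "y": 0, "z": 6, "gripper": 0}, {"ax": 0, "ay": 0, "az": 0, "x": 0, "y": 0, "z": 8, "gripper": 0}])

```text
t: 6.65
ee_pos: [0.4422, 0.0365, 0.0603]
eef_rot: [-0.0, 0.996, 0.086, 0.001]
contact_force: [-0.7, 0.6, 3.8]
opening: 0.0158
grasp_force: 118.1
```

>>> move_arm(rows=[{"ax": 0, "ay": 0, "az": 0, "x": 0, "y": 0, "z": 1, "gripper": 0}, {"ax": 0, "ay": 0, "az": 0, "x": 0, "y": 0, "z": 2, "gripper": 0}, {"ax": 0, "ay": 0, "az": 0, "x": 0, "y": 0, "z": 2, "gripper": 0}])

```text
t: 6.95
ee_pos: [0.4422, 0.0365, 0.0584]
eef_rot: [0.0, 0.996, 0.087, 0.001]
contact_force: [-0.1, 0.2, 1.3]
opening: 0.0163
grasp_force: 118.1
```

>>> move_arm(rows=[{"ax": 0, "ay": 0, "az": 0, "x": 0, "y": 0, "z": 1, "gripper": 0}, {"ax": 0, "ay": 0, "az": 0, "x": 0, "y": 0, "z": 1, "gripper": 0}])

```text
t: 7.15
ee_pos: [0.4421, 0.0365, 0.0575]
eef_rot: [0.0, 0.996, 0.087, 0.001]
contact_force: [-1.6, 0.7, 4.3]
opening: 0.0161
grasp_force: 118.6
```

>>> move_arm(rows=[{"ax": 0, "ay": 0, "az": 0, "x": 0, "y": 0, "z": 1, "gripper": 0}, {"ax": 0, "ay": 0, "az": 0, "x": 0, "y": 0, "z": 1, "gripper": 0}])

```text
t: 7.35
ee_pos: [0.442, 0.0364, 0.0571]
eef_rot: [0.0, 0.996, 0.087, 0.001]
contact_force: [-3.5, -0.4, 12.4]
opening: 0.0156
grasp_force: 120.0
```

```bash
python3 - <<'E'
from h import *
s=ctrl.read_state();print(s['ee_pos'],s['contact_force'],s['wrist_torque'])
E
```

```text
[0.44199638 0.03642976 0.05710449] [-3.52779275 -0.44533052 12.43308453] [ 0.14982729  0.20830145 -0.0007768 ]
```

>>> move_arm(rows=[{"ax": 0, "ay": 0, "az": 0, "x": 0, "y": 0, "z": -20, "gripper": 0}, {"ax": 0, "ay": 0, "az": 0, "x": 0, "y": 0, "z": -60, "gripper": 0}, {"ax": 0, "ay": 0, "az": 0, "x": 0, "y": 0, "z": -95, "gripper": 0}, {"ax": 0, "ay": 0, "az": 0.04, "x": -1, "y": 20, "z": -105, "gripper": 0}, {"ax": 0, "ay": 0, "az": 0.09, "x": -4, "y": 60, "z": -105, "gripper": 0}, {"ax": 0, "ay": 0, "az": 0.15, "x": -6, "y": 100, "z": -105, "gripper": 0}, {"ax": 0, "ay": 0, "az": 0.21, "x": -9, "y": 140, "z": -105, "gripper": 0}, {"ax": 0, "ay": 0, "az": 0.27, "x": -12, "y": 180, "z": -105, "gripper": 0}, {"ax": 0, "ay": 0, "az": 0.33, "x": -14, "y": 220, "z": -105, "gripper": 0}, {"ax": 0, "ay": 0, "az": 0.39, "x": -17, "y": 260, "z": -105, "gripper": 0}, {"ax": 0, "ay": 0, "az": 0.433, "x": -19, "y": 300, "z": -105, "gripper": 0}, {"ax": 0, "ay": 0, "az": 0.433, "x": -22, "y": 330, "z": -105, "gripper": 0}])

```text
t: 8.55
ee_pos: [0.4761, -0.2946, 0.16]
eef_rot: [-0.0, 0.991, -0.131, 0.0]
contact_force: [0.5, -0.7, -2.9]
opening: 0.0162
grasp_force: 117.6
```

>>> move_arm(rows=[{"ax": 0, "ay": 0, "az": 0, "x": 0, "y": 0, "z": 0, "gripper": 0}, {"ax": 0, "ay": 0, "az": 0, "x": 0, "y": 0, "z": 0, "gripper": 0}, {"ax": 0, "ay": 0, "az": 0, "x": 0, "y": 0, "z": 0, "gripper": 0}])

```text
t: 8.85
ee_pos: [0.4758, -0.2912, 0.1604]
eef_rot: [-0.001, 0.992, -0.129, -0.0]
contact_force: [0.2, -0.6, -2.5]
opening: 0.0161
grasp_force: 117.6
```

```bash
python3 - <<'E'
from h import *
d=grab('wrist','w5');t=grab('top','t5');sc=grab('scene','s5')
s=ctrl.read_state();print(s['ee_pos'],s['eef_rot'],s['contact_force'],s['t'],s['joints'].round(3))
im=np.zeros((600,800,3),np.uint8)
im[:300,:400]=cv2.resize(d['frame'][:,:,::-1],(400,300))
im[300:540,:]=cv2.resize(t['frame'][225:275,200:330,::-1],(800,240),interpolation=cv2.INTER_CUBIC)
x,y=(proj(sc,[[.48,-.3,.1]])[0]).astype(int);print(x,y)
im[:300,400:]=cv2.resize(sc['frame'][max(y-50,0):max(y-50,0)+90,x-60:x+60,::-1],(400,300),interpolation=cv2.INTER_CUBIC)
cv2.imwrite('pics/v5.png',im)
E
```

```text
[ 0.47653807 -0.29121423  0.16114356] [-4.14547694e-04  9.91670683e-01 -1.28796884e-01  6.68264077e-04] [ 0.88826283 -0.16886193 -3.77500055] 9.0 [-5.490e-01  3.670e-01 -2.220e-01  9.810e-01  1.000e-03  2.851e+00]
382 142
```

View pics/v5.png

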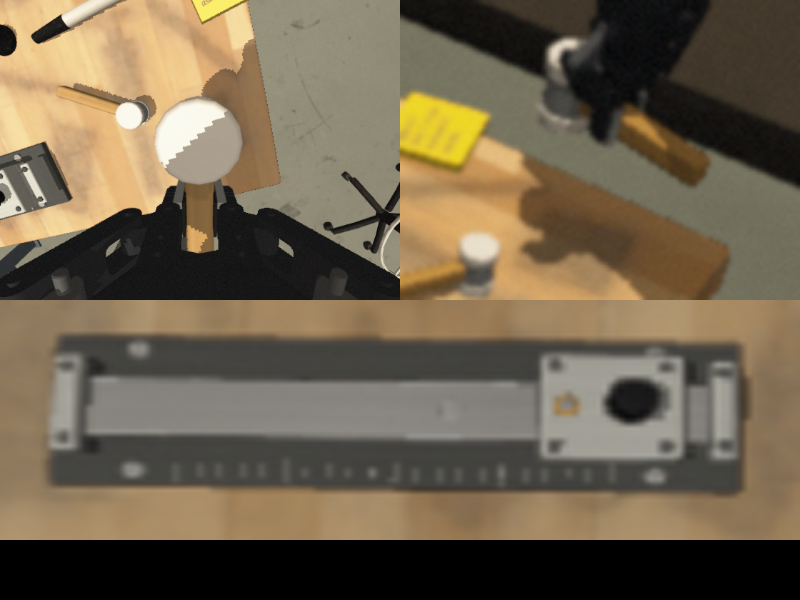

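The pin is now flush: there is no stub or shadow at crop (450,410). The mallet is still held level. I'll lower it at its old spot.

>>> move_arm(rows=[{"ax": 0, "ay": 0, "az": 0, "x": 2, "y": 5, "z": 30, "gripper": 0}, {"ax": 0, "ay": 0, "az": 0, "x": 2, "y": 5, "z": 65, "gripper": 0}, {"ax": 0, "ay": 0, "az": 0, "x": 2, "y": 5, "z": 95, "gripper": 0}, {"ax": 0, "ay": 0, "az": 0, "x": 2, "y": 5, "z": 113, "gripper": 0}, {"ax": 0, "ay": 0, "az": 0, "x": 2, "y": 5, "z": 120, "gripper": 0}, {"ax": 0, "ay": 0, "az": 0, "x": 2, "y": 5, "z": 123, "gripper": 0}, {"ax": 0, "ay": 0, "az": 0, "x": 2, "y": 5, "z": 125, "gripper": 0}, {"ax": 0, "ay": 0, "az": 0, "x": 2, "y": 5, "z": 126, "gripper": 0}, {"ax": 0, "ay": 0, "az": 0, "x": 2, "y": 5, "z": 126, "gripper": 0}])

```text
t: 9.9
ee_pos: [0.4785, -0.2981, 0.0363]
eef_rot: [0.0, 0.992, -0.129, 0.002]
contact_force: [0.4, 0.3, -2.8]
opening: 0.016
grasp_force: 117.8
```

>>> move_arm(rows=[{"ax": 0, "ay": 0, "az": 0, "x": 0, "y": 0, "z": 0.5, "gripper": 0}, {"ax": 0, "ay": 0, "az": 0, "x": 0, "y": 0, "z": 1, "gripper": 0}, {"ax": 0, "ay": 0, "az": 0, "x": 0, "y": 0, "z": 1, "gripper": 0}])

```text
t: 10.2
ee_pos: [0.4778, -0.2979, 0.0345]
eef_rot: [-0.0, 0.992, -0.13, 0.001]
contact_force: [-0.1, 0.5, -3.2]
opening: 0.016
grasp_force: 117.8
```

>>> move_arm(rows=[{"ax": 0, "ay": 0, "az": 0, "x": 0, "y": 0, "z": 0.7, "gripper": 0}, {"ax": 0, "ay": 0, "az": 0, "x": 0, "y": 0, "z": 1.2, "gripper": 0}, {"ax": 0, "ay": 0, "az": 0, "x": 0, "y": 0, "z": 1.2, "gripper": 0}])

```text
t: 10.5
ee_pos: [0.4777, -0.2977, 0.033]
eef_rot: [-0.0, 0.992, -0.13, 0.001]
contact_force: [0.9, -0.3, -3.3]
opening: 0.0158
grasp_force: 117.8
```

>>> move_arm(rows=[{"ax": 0, "ay": 0, "az": 0, "x": 0, "y": 0, "z": 0.5, "gripper": 0}, {"ax": 0, "ay": 0, "az": 0, "x": 0, "y": 0, "z": 0.5, "gripper": 0}])

```text
t: 10.7
ee_pos: [0.4778, -0.2978, 0.0328]
eef_rot: [-0.0, 0.992, -0.13, 0.001]
contact_force: [-0.9, 0.6, -1.1]
opening: 0.0159
grasp_force: 118.2
```

Contact is starting. One more small step, then release slowly.

>>> move_arm(rows=[{"ax": 0, "ay": 0, "az": 0, "x": 0, "y": 0, "z": 0.5, "gripper": 0}, {"ax": 0, "ay": 0, "az": 0, "x": 0, "y": 0, "z": 0.5, "gripper": 0}])

```text
t: 10.9
ee_pos: [0.4777, -0.2978, 0.0327]
eef_rot: [-0.0, 0.992, -0.13, 0.001]
contact_force: [-3.1, 1.4, 4.7]
opening: 0.0159
grasp_force: 118.7
```

>>> move_arm(rows=[{"ax": 0, "ay": 0, "az": 0, "x": 0, "y": 0, "z": 0, "gripper": 0.15}, {"ax": 0, "ay": 0, "az": 0, "x": 0, "y": 0, "z": 0, "gripper": 0.25}, {"ax": 0, "ay": 0, "az": 0, "x": 0, "y": 0, "z": 0, "gripper": 0.35}, {"ax": 0, "ay": 0, "az": 0, "x": 0, "y": 0, "z": 0, "gripper": 0.5}, {"ax": 0, "ay": 0, "az": 0, "x": 0, "y": 0, "z": 0, "gripper": 0.7}, {"ax": 0, "ay": 0, "az": 0, "x": 0, "y": 0, "z": 0, "gripper": 0.7}, {"ax": 0, "ay": 0, "az": 0, "x": 0, "y": 0, "z": -10, "gripper": 0.7}, {"ax": 0, "ay": 0, "az": 0, "x": 0, "y": 0, "z": -40, "gripper": 0.7}, {"ax": 0, "ay": 0, "az": 0, "x": 0, "y": 0, "z": -80, "gripper": 0.7}, {"ax": 0, "ay": 0, "az": 0, "x": 0, "y": 0, "z": -120, "gripper": 0.7}, {"ax": 0, "ay": 0, "az": 0, "x": 0, "y": 0, "z": -140, "gripper": 0.7}, {"ax": 0, "ay": 0, "az": 0, "x": 0, "y": 0, "z": -150, "gripper": 0.7}])

```text
t: 12.1
ee_pos: [0.4788, -0.2986, 0.1856]
eef_rot: [0.001, 0.992, -0.13, 0.004]
contact_force: [-0.2, -0.4, -0.5]
opening: 0.0601
grasp_force: 0.0
```

>>> move_arm(rows=[{"ax": 0, "ay": 0, "az": -0.145, "x": -5, "y": -22, "z": 0, "gripper": 0.7}, {"ax": 0, "ay": 0, "az": -0.29, "x": -10, "y": -44, "z": 0, "gripper": 0.7}, {"ax": 0, "ay": 0, "az": -0.435, "x": -15, "y": -66, "z": 0, "gripper": 0.7}, {"ax": 0, "ay": 0, "az": -0.58, "x": -20, "y": -88, "z": 0, "gripper": 0.7}, {"ax": 0, "ay": 0, "az": -0.725, "x": -25, "y": -110, "z": 0, "gripper": 0.7}, {"ax": 0, "ay": 0, "az": -0.87, "x": -30, "y": -132, "z": 0, "gripper": 0.7}, {"ax": 0, "ay": 0, "az": -1.015, "x": -35, "y": -154, "z": 0, "gripper": 0.7}, {"ax": 0, "ay": 0, "az": -1.16, "x": -40, "y": -176, "z": 0, "gripper": 0.7}, {"ax": 0, "ay": 0, "az": -1.305, "x": -45, "y": -198, "z": 0, "gripper": 0.7}, {"ax": 0, "ay": 0, "az": -1.45, "x": -50, "y": -220, "z": 0, "gripper": 0.7}, {"ax": 0, "ay": 0, "az": -1.595, "x": -54, "y": -240, "z": 0, "gripper": 0.7}, {"ax": 0, "ay": 0, "az": -1.72, "x": -58, "y": -257, "z": 0, "gripper": 0.7}])

```text
t: 13.3
ee_pos: [0.4867, -0.0334, 0.1816]
eef_rot: [0.0, 0.743, 0.669, 0.0]
contact_force: [0.6, -0.1, -0.5]
opening: 0.0598
grasp_force: 0.0
```

>>> move_arm(rows=[{"ax": 0, "ay": 0, "az": -0.145, "x": 0, "y": 0, "z": 0, "gripper": 0.7}, {"ax": 0, "ay": 0, "az": -0.29, "x": 0, "y": 0, "z": 0, "gripper": 0.7}, {"ax": 0, "ay": 0, "az": -0.435, "x": 0, "y": 0, "z": 0, "gripper": 0.7}, {"ax": 0, "ay": 0, "az": -0.58, "x": 0, "y": 0, "z": 0, "gripper": 0.7}, {"ax": 0, "ay": 0, "az": -0.725, "x": 0, "y": 0, "z": 0, "gripper": 0.7}, {"ax": 0, "ay": 0, "az": -0.87, "x": 0, "y": 0, "z": 0, "gripper": 0.7}, {"ax": 0, "ay": 0, "az": -1.015, "x": 0, "y": 0, "z": 0, "gripper": 0.7}, {"ax": 0, "ay": 0, "az": -1.16, "x": 0, "y": 0, "z": 0, "gripper": 0.7}, {"ax": 0, "ay": 0, "az": -1.305, "x": 0, "y": 0, "z": 0, "gripper": 0.7}, {"ax": 0, "ay": 0, "az": -1.45, "x": 0, "y": 0, "z": 0, "gripper": 0.7}, {"ax": 0, "ay": 0, "az": -1.595, "x": 0, "y": 0, "z": 0, "gripper": 0.7}, {"ax": 0, "ay": 0, "az": -1.72, "x": 0, "y": 0, "z": 0, "gripper": 0.7}])

```text
t: 14.5
ee_pos: [0.4866, -0.0344, 0.1815]
eef_rot: [0.0, -0.022, 1.0, 0.0]
contact_force: [0.6, -0.6, -0.6]
opening: 0.0596
grasp_force: 0.0
```

```bash
python3 - <<'E'
from h import *
d=grab('wrist','w6');t=grab('top','t6')
s=ctrl.read_state();print(s['ee_pos'],s['eef_rot'],s['contact_force'],s['t'],s['joints'].round(3))
im=np.zeros((450,800,3),np.uint8)
im[:375,:500]=cv2.resize(d['frame'][:,:,::-1],(500,375))
im[:270,500:]=cv2.resize(t['frame'][205:295,330:430,::-1],(300,270),interpolation=cv2.INTER_CUBIC)
print(proj(d,[[.4885,-.0345,.09]])*500/560)
cv2.imwrite('pics/v6.png',im)
E
```

```text
[ 0.48672619 -0.03444107  0.18159115] [ 3.53728089e-04 -1.92020242e-02  9.99815558e-01  8.08491969e-05] [0.06157648 0.61382441 0.48056506] 14.6 [-0.071  0.238 -0.354  0.978  0.    -0.109]
[[249.82206193 203.61712082]]
```

View pics/v6.png

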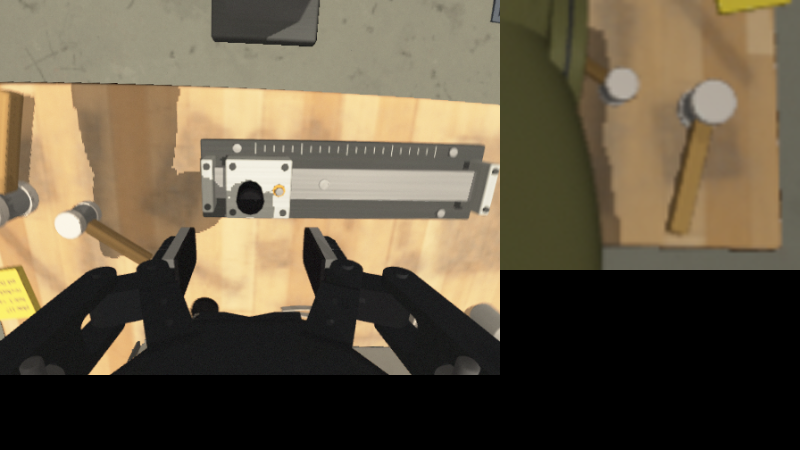

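The mallet stands on the bench where it was. The knob's top is at wrist (250,202), matching the predicted (250,204). I'll descend and grip.

>>> move_arm(rows=[{"ax": 0, "ay": 0, "az": 0.01, "x": -2, "y": 0, "z": 30, "gripper": 0.7}, {"ax": 0, "ay": 0, "az": 0.01, "x": -2, "y": 0, "z": 65, "gripper": 0.7}, {"ax": 0, "ay": 0, "az": 0.01, "x": -2, "y": 0, "z": 92, "gripper": 0.7}, {"ax": 0, "ay": 0, "az": 0.01, "x": -2, "y": 0, "z": 103, "gripper": 0.7}, {"ax": 0, "ay": 0, "az": 0.01, "x": -2, "y": 0, "z": 106, "gripper": 0.7}, {"ax": 0, "ay": 0, "az": 0.01, "x": -2, "y": 0, "z": 106, "gripper": 0.7}], force=40)

```text
t: 15.2
ee_pos: [0.49, -0.0344, 0.0765]
eef_rot: [0.001, -0.014, 1.0, -0.0]
contact_force: [0.4, 0.2, 0.2]
opening: 0.0598
grasp_force: 0.0
```

>>> move_arm(rows=[{"ax": 0, "ay": 0, "az": 0, "x": 0, "y": 0, "z": 0, "gripper": 0.4}, {"ax": 0, "ay": 0, "az": 0, "x": 0, "y": 0, "z": 0, "gripper": 0.32}, {"ax": 0, "ay": 0, "az": 0, "x": 0, "y": 0, "z": 0, "gripper": 0.26}, {"ax": 0, "ay": 0, "az": 0, "x": 0, "y": 0, "z": 0, "gripper": 0.2}, {"ax": 0, "ay": 0, "az": 0, "x": 0, "y": 0, "z": 0, "gripper": 0.1}, {"ax": 0, "ay": 0, "az": 0, "x": 0, "y": 0, "z": 0, "gripper": 0.1}, {"ax": 0, "ay": 0, "az": 0, "x": 0, "y": 0, "z": 0, "gripper": 0.1}], force=40)

```text
t: 15.9
ee_pos: [0.4907, -0.0344, 0.0775]
eef_rot: [0.002, -0.014, 1.0, 0.0]
contact_force: [-0.4, 0.2, 6.3]
opening: 0.0228
grasp_force: 39.0
```

>>> move_arm(rows=[{"ax": 0, "ay": 0, "az": 0, "x": 0, "y": 0, "z": -1, "gripper": 0.1}, {"ax": 0, "ay": 0, "az": 0, "x": 0, "y": 4, "z": -1, "gripper": 0.1}, {"ax": 0, "ay": 0, "az": 0, "x": 0, "y": 10, "z": -1, "gripper": 0.1}, {"ax": 0, "ay": 0, "az": 0, "x": 0, "y": 17, "z": -1, "gripper": 0.1}, {"ax": 0, "ay": 0, "az": 0, "x": 0, "y": 24, "z": -1, "gripper": 0.1}, {"ax": 0, "ay": 0, "az": 0, "x": 0, "y": 30, "z": -1, "gripper": 0.1}, {"ax": 0, "ay": 0, "az": 0, "x": 0, "y": 34, "z": -1, "gripper": 0.1}, {"ax": 0, "ay": 0, "az": 0, "x": 0, "y": 36, "z": -1, "gripper": 0.1}], force=60)

```text
t: 16.7
ee_pos: [0.4897, 0.0023, 0.0776]
eef_rot: [0.002, -0.015, 1.0, 0.0]
contact_force: [5.0, -1.9, 1.7]
opening: 0.0226
grasp_force: 60.1
```

>>> move_arm(rows=[{"ax": 0, "ay": 0, "az": 0, "x": 0, "y": 3, "z": 0, "gripper": 0.1}, {"ax": 0, "ay": 0, "az": 0, "x": 0, "y": 6, "z": 0, "gripper": 0.1}])

```text
t: 16.9
ee_pos: [0.4896, 0.0078, 0.0776]
eef_rot: [0.002, -0.014, 1.0, -0.0]
contact_force: [4.7, -2.0, 2.8]
opening: 0.022
grasp_force: 60.1
```

>>> move_arm(rows=[{"ax": 0, "ay": 0, "az": 0, "x": -0.5, "y": 5, "z": 0, "gripper": 0.1}, {"ax": 0, "ay": 0, "az": 0, "x": -1, "y": 10, "z": 0, "gripper": 0.1}, {"ax": 0, "ay": 0, "az": 0, "x": -1, "y": 15, "z": 0, "gripper": 0.1}, {"ax": 0, "ay": 0, "az": 0, "x": -1, "y": 18, "z": 0, "gripper": 0.1}, {"ax": 0, "ay": 0, "az": 0, "x": -1, "y": 20, "z": 0, "gripper": 0.1}, {"ax": 0, "ay": 0, "az": 0, "x": -1, "y": 21, "z": 0, "gripper": 0.1}])

```text
t: 17.5
ee_pos: [0.4891, 0.0291, 0.0776]
eef_rot: [0.001, -0.015, 1.0, 0.0]
contact_force: [3.0, -1.2, 5.2]
opening: 0.022
grasp_force: 60.4
```

>>> move_arm(rows=[{"ax": 0, "ay": 0, "az": 0, "x": 0, "y": 1, "z": 0, "gripper": 0.1}, {"ax": 0, "ay": 0, "az": 0, "x": 0, "y": 2, "z": 0, "gripper": 0.1}])

```text
t: 17.7
ee_pos: [0.489, 0.0309, 0.0776]
eef_rot: [0.001, -0.014, 1.0, 0.0]
contact_force: [2.8, -1.7, 4.8]
opening: 0.0223
grasp_force: 60.4
```

>>> move_arm(rows=[{"ax": 0, "ay": 0, "az": 0, "x": 0, "y": 1, "z": 0, "gripper": 0.1}, {"ax": 0, "ay": 0, "az": 0, "x": 0, "y": 2, "z": 0, "gripper": 0.1}])

```text
t: 17.9
ee_pos: [0.489, 0.0329, 0.0776]
eef_rot: [0.001, -0.014, 1.0, 0.0]
contact_force: [3.0, -1.9, 5.2]
opening: 0.022
grasp_force: 60.4
```

>>> move_arm(rows=[{"ax": 0, "ay": 0, "az": 0, "x": 0, "y": 1, "z": 0, "gripper": 0.1}, {"ax": 0, "ay": 0, "az": 0, "x": 0, "y": 2, "z": 0, "gripper": 0.1}])

```text
t: 18.1
ee_pos: [0.4889, 0.0349, 0.0776]
eef_rot: [0.001, -0.014, 1.0, 0.0]
contact_force: [2.9, -2.0, 5.6]
opening: 0.0224
grasp_force: 60.4
```

>>> move_arm(rows=[{"ax": 0, "ay": 0, "az": 0, "x": 0, "y": 1, "z": 0, "gripper": 0.1}, {"ax": 0, "ay": 0, "az": 0, "x": 0, "y": 2, "z": 0, "gripper": 0.1}])

```text
t: 18.3
ee_pos: [0.4889, 0.0369, 0.0776]
eef_rot: [0.002, -0.014, 1.0, 0.0]
contact_force: [2.8, -2.1, 5.4]
opening: 0.0219
grasp_force: 60.4
```

>>> move_arm(rows=[{"ax": 0, "ay": 0, "az": 0, "x": -0.5, "y": 1, "z": -0.5, "gripper": 0.1}, {"ax": 0, "ay": 0, "az": 0, "x": -0.5, "y": 2, "z": -0.5, "gripper": 0.1}])

```text
t: 18.5
ee_pos: [0.4888, 0.0388, 0.0776]
eef_rot: [0.001, -0.014, 1.0, 0.0]
contact_force: [3.2, -0.8, 2.5]
opening: 0.0224
grasp_force: 60.1
```

>>> move_arm(rows=[{"ax": 0, "ay": 0, "az": 0, "x": 0, "y": 1, "z": 0, "gripper": 0.1}, {"ax": 0, "ay": 0, "az": 0, "x": 0, "y": 2, "z": 0, "gripper": 0.1}])

```text
t: 18.7
ee_pos: [0.4888, 0.0407, 0.0776]
eef_rot: [0.001, -0.014, 1.0, 0.0]
contact_force: [3.8, -2.0, 2.8]
opening: 0.0225
grasp_force: 60.1
```

>>> move_arm(rows=[{"ax": 0, "ay": 0, "az": 0, "x": 0, "y": 1, "z": 0, "gripper": 0.1}, {"ax": 0, "ay": 0, "az": 0, "x": 0, "y": 2, "z": 0, "gripper": 0.1}])

```text
t: 18.9
ee_pos: [0.4888, 0.0426, 0.0777]
eef_rot: [0.001, -0.014, 1.0, -0.0]
contact_force: [2.8, -2.0, 2.7]
opening: 0.0225
grasp_force: 60.1
```

>>> move_arm(rows=[{"ax": 0, "ay": 0, "az": 0, "x": 0, "y": 1, "z": 0, "gripper": 0.1}, {"ax": 0, "ay": 0, "az": 0, "x": 0, "y": 2, "z": 0, "gripper": 0.1}])

```text
t: 19.1
ee_pos: [0.4887, 0.0446, 0.0776]
eef_rot: [0.001, -0.014, 1.0, -0.0]
contact_force: [3.6, -1.8, 2.5]
opening: 0.0221
grasp_force: 60.1
```

>>> move_arm(rows=[{"ax": 0, "ay": 0, "az": 0, "x": 0, "y": 1, "z": 0, "gripper": 0.1}, {"ax": 0, "ay": 0, "az": 0, "x": 0, "y": 2, "z": 0, "gripper": 0.1}])

```text
t: 19.3
ee_pos: [0.4886, 0.0467, 0.0777]
eef_rot: [0.001, -0.014, 1.0, 0.0]
contact_force: [2.6, -1.3, 1.6]
opening: 0.022
grasp_force: 60.1
```

>>> move_arm(rows=[{"ax": 0, "ay": 0, "az": 0, "x": 0, "y": 1, "z": 0, "gripper": 0.1}, {"ax": 0, "ay": 0, "az": 0, "x": 0, "y": 2, "z": 0, "gripper": 0.1}])

```text
t: 19.5
ee_pos: [0.4886, 0.0487, 0.0777]
eef_rot: [0.001, -0.014, 1.0, -0.0]
contact_force: [2.5, -2.1, 1.3]
opening: 0.0224
grasp_force: 60.1
```

>>> move_arm(rows=[{"ax": 0, "ay": 0, "az": 0, "x": 0, "y": 1, "z": 0, "gripper": 0.1}, {"ax": 0, "ay": 0, "az": 0, "x": 0, "y": 2, "z": 0, "gripper": 0.1}])

```text
t: 19.7
ee_pos: [0.4886, 0.0507, 0.0777]
eef_rot: [0.001, -0.014, 1.0, 0.0]
contact_force: [2.3, -2.4, 1.5]
opening: 0.0223
grasp_force: 60.1
```

>>> move_arm(rows=[{"ax": 0, "ay": 0, "az": 0, "x": 0, "y": 1, "z": 0, "gripper": 0.1}, {"ax": 0, "ay": 0, "az": 0, "x": 0, "y": 2, "z": 0, "gripper": 0.1}])

```text
t: 19.9
ee_pos: [0.4885, 0.0526, 0.0777]
eef_rot: [0.001, -0.014, 1.0, -0.0]
contact_force: [2.2, -1.9, 2.0]
opening: 0.0222
grasp_force: 60.1
```

>>> move_arm(rows=[{"ax": 0, "ay": 0, "az": 0, "x": 0, "y": 1, "z": 0, "gripper": 0.1}, {"ax": 0, "ay": 0, "az": 0, "x": 0, "y": 2, "z": 0, "gripper": 0.1}])

```text
t: 20.1
ee_pos: [0.4884, 0.0547, 0.0777]
eef_rot: [0.001, -0.014, 1.0, -0.0]
contact_force: [1.1, -2.5, 1.5]
opening: 0.0222
grasp_force: 60.1
```

>>> move_arm(rows=[{"ax": 0, "ay": 0, "az": 0, "x": 0, "y": 1, "z": 0, "gripper": 0.1}, {"ax": 0, "ay": 0, "az": 0, "x": 0, "y": 2, "z": 0, "gripper": 0.1}])

```text
t: 20.3
ee_pos: [0.4884, 0.0566, 0.0776]
eef_rot: [0.001, -0.014, 1.0, -0.0]
contact_force: [1.7, -2.7, 1.6]
opening: 0.0223
grasp_force: 60.1
```

>>> move_arm(rows=[{"ax": 0, "ay": 0, "az": 0, "x": 0, "y": 1, "z": 0, "gripper": 0.1}, {"ax": 0, "ay": 0, "az": 0, "x": 0, "y": 2, "z": 0, "gripper": 0.1}])

```text
t: 20.5
ee_pos: [0.4884, 0.0586, 0.0777]
eef_rot: [0.001, -0.014, 1.0, -0.0]
contact_force: [2.6, -1.7, 0.8]
opening: 0.0224
grasp_force: 60.1
```

>>> move_arm(rows=[{"ax": 0, "ay": 0, "az": 0, "x": 0, "y": 1, "z": 0, "gripper": 0.1}, {"ax": 0, "ay": 0, "az": 0, "x": 0, "y": 2, "z": 0, "gripper": 0.1}])

```text
t: 20.7
ee_pos: [0.4883, 0.0606, 0.0777]
eef_rot: [0.001, -0.014, 1.0, -0.0]
contact_force: [1.9, -1.8, 0.6]
opening: 0.022
grasp_force: 60.0
```

>>> move_arm(rows=[{"ax": 0, "ay": 0, "az": 0, "x": 0, "y": 1, "z": 0, "gripper": 0.1}, {"ax": 0, "ay": 0, "az": 0, "x": 0, "y": 2, "z": 0, "gripper": 0.1}])

```text
t: 20.9
ee_pos: [0.4883, 0.0626, 0.0777]
eef_rot: [0.001, -0.014, 1.0, -0.0]
contact_force: [2.1, -2.1, 0.2]
opening: 0.0223
grasp_force: 60.0
```

>>> move_arm(rows=[{"ax": 0, "ay": 0, "az": 0, "x": 0, "y": 1, "z": 0, "gripper": 0.1}, {"ax": 0, "ay": 0, "az": 0, "x": 0, "y": 2, "z": 0, "gripper": 0.1}])

```text
t: 21.1
ee_pos: [0.4882, 0.0647, 0.0777]
eef_rot: [0.001, -0.014, 1.0, -0.0]
contact_force: [2.1, -1.8, 1.4]
opening: 0.022
grasp_force: 60.0
```

>>> move_arm(rows=[{"ax": 0, "ay": 0, "az": 0, "x": 0, "y": 1, "z": 0, "gripper": 0.1}, {"ax": 0, "ay": 0, "az": 0, "x": 0, "y": 2, "z": 0, "gripper": 0.1}])

```text
t: 21.3
ee_pos: [0.4882, 0.0666, 0.0777]
eef_rot: [0.001, -0.014, 1.0, -0.0]
contact_force: [2.7, -2.5, 0.1]
opening: 0.0223
grasp_force: 60.0
```

>>> move_arm(rows=[{"ax": 0, "ay": 0, "az": 0, "x": 0, "y": 1, "z": 0, "gripper": 0.1}, {"ax": 0, "ay": 0, "az": 0, "x": 0, "y": 2, "z": 0, "gripper": 0.1}])

```text
t: 21.5
ee_pos: [0.4881, 0.0687, 0.0776]
eef_rot: [0.001, -0.014, 1.0, -0.0]
contact_force: [1.7, -2.2, -0.9]
opening: 0.0221
grasp_force: 60.0
```

>>> move_arm(rows=[{"ax": 0, "ay": 0, "az": 0, "x": 0, "y": 1, "z": 0, "gripper": 0.1}, {"ax": 0, "ay": 0, "az": 0, "x": 0, "y": 2, "z": 0, "gripper": 0.1}])

```text
t: 21.7
ee_pos: [0.488, 0.0707, 0.0777]
eef_rot: [0.001, -0.014, 1.0, -0.0]
contact_force: [0.9, -1.6, 0.0]
opening: 0.0221
grasp_force: 60.0
```

>>> move_arm(rows=[{"ax": 0, "ay": 0, "az": 0, "x": 0, "y": 1, "z": 0, "gripper": 0.1}, {"ax": 0, "ay": 0, "az": 0, "x": 0, "y": 2, "z": 0, "gripper": 0.1}])

```text
t: 21.9
ee_pos: [0.4881, 0.0727, 0.0777]
eef_rot: [0.001, -0.014, 1.0, -0.0]
contact_force: [1.6, -2.3, -0.9]
opening: 0.0222
grasp_force: 59.9
```

>>> move_arm(rows=[{"ax": 0, "ay": 0, "az": 0, "x": 0, "y": 1, "z": 0, "gripper": 0.1}, {"ax": 0, "ay": 0, "az": 0, "x": 0, "y": 2, "z": 0, "gripper": 0.1}])

```text
t: 22.1
ee_pos: [0.488, 0.0746, 0.0777]
eef_rot: [0.001, -0.014, 1.0, -0.0]
contact_force: [1.2, -1.7, -1.7]
opening: 0.0223
grasp_force: 59.9
```

>>> move_arm(rows=[{"ax": 0, "ay": 0, "az": 0, "x": 0, "y": 1, "z": 0, "gripper": 0.1}, {"ax": 0, "ay": 0, "az": 0, "x": 0, "y": 2, "z": 0, "gripper": 0.1}])

```text
t: 22.3
ee_pos: [0.4879, 0.0766, 0.0777]
eef_rot: [0.001, -0.014, 1.0, -0.0]
contact_force: [1.3, -2.1, -0.2]
opening: 0.0218
grasp_force: 59.9
```

>>> move_arm(rows=[{"ax": 0, "ay": 0, "az": 0, "x": 0, "y": 1, "z": 0, "gripper": 0.1}, {"ax": 0, "ay": 0, "az": 0, "x": 0, "y": 2, "z": 0, "gripper": 0.1}])

```text
t: 22.5
ee_pos: [0.4879, 0.0786, 0.0777]
eef_rot: [0.001, -0.014, 1.0, -0.0]
contact_force: [1.6, -2.9, -2.1]
opening: 0.0222
grasp_force: 59.9
```

>>> move_arm(rows=[{"ax": 0, "ay": 0, "az": 0, "x": 0, "y": 1, "z": 0, "gripper": 0.1}, {"ax": 0, "ay": 0, "az": 0, "x": 0, "y": 2, "z": 0, "gripper": 0.1}])

```text
t: 22.7
ee_pos: [0.4878, 0.0806, 0.0777]
eef_rot: [0.001, -0.014, 1.0, 0.0]
contact_force: [2.1, -2.1, -2.0]
opening: 0.0222
grasp_force: 59.9
```

>>> move_arm(rows=[{"ax": 0, "ay": 0, "az": 0, "x": 0, "y": 1, "z": 0, "gripper": 0.1}, {"ax": 0, "ay": 0, "az": 0, "x": 0, "y": 2, "z": 0, "gripper": 0.1}])

```text
t: 22.9
ee_pos: [0.4878, 0.0827, 0.0777]
eef_rot: [0.001, -0.014, 1.0, -0.0]
contact_force: [2.2, -2.0, -1.9]
opening: 0.0223
grasp_force: 59.8
```

>>> move_arm(rows=[{"ax": 0, "ay": 0, "az": 0, "x": 0, "y": 1, "z": 0, "gripper": 0.1}, {"ax": 0, "ay": 0, "az": 0, "x": 0, "y": 2, "z": 0, "gripper": 0.1}])

```text
t: 23.1
ee_pos: [0.4877, 0.0846, 0.0777]
eef_rot: [0.001, -0.014, 1.0, -0.0]
contact_force: [1.2, -1.1, -2.7]
opening: 0.0221
grasp_force: 59.8
```

>>> move_arm(rows=[{"ax": 0, "ay": 0, "az": 0, "x": 0, "y": 1, "z": 0.3, "gripper": 0.1}, {"ax": 0, "ay": 0, "az": 0, "x": 0, "y": 2, "z": 0.3, "gripper": 0.1}])

```text
t: 23.3
ee_pos: [0.4877, 0.0867, 0.0777]
eef_rot: [0.001, -0.014, 1.0, 0.0]
contact_force: [1.1, -1.3, 1.0]
opening: 0.0224
grasp_force: 60.0
```

>>> move_arm(rows=[{"ax": 0, "ay": 0, "az": 0, "x": 0, "y": 1, "z": 0, "gripper": 0.1}, {"ax": 0, "ay": 0, "az": 0, "x": 0, "y": 2, "z": 0, "gripper": 0.1}])

```text
t: 23.5
ee_pos: [0.4876, 0.0887, 0.0776]
eef_rot: [0.001, -0.014, 1.0, 0.0]
contact_force: [1.1, -2.4, 3.1]
opening: 0.0221
grasp_force: 60.0
```

>>> move_arm(rows=[{"ax": 0, "ay": 0, "az": 0, "x": 0, "y": 1, "z": 0, "gripper": 0.1}, {"ax": 0, "ay": 0, "az": 0, "x": 0, "y": 2, "z": 0, "gripper": 0.1}])

```text
t: 23.7
ee_pos: [0.4876, 0.0907, 0.0776]
eef_rot: [0.001, -0.014, 1.0, 0.0]
contact_force: [0.2, -1.4, 3.9]
opening: 0.0222
grasp_force: 60.1
```

>>> move_arm(rows=[{"ax": 0, "ay": 0, "az": 0, "x": 0, "y": 1, "z": 0, "gripper": 0.1}, {"ax": 0, "ay": 0, "az": 0, "x": 0, "y": 2, "z": 0, "gripper": 0.1}])

```text
t: 23.9
ee_pos: [0.4876, 0.0927, 0.0776]
eef_rot: [0.001, -0.014, 1.0, 0.0]
contact_force: [-0.5, -2.6, 4.8]
opening: 0.0225
grasp_force: 60.2
```

>>> move_arm(rows=[{"ax": 0, "ay": 0, "az": 0, "x": 0, "y": 1, "z": 0, "gripper": 0.1}, {"ax": 0, "ay": 0, "az": 0, "x": 0, "y": 2, "z": 0, "gripper": 0.1}])

```text
t: 24.1
ee_pos: [0.4875, 0.0947, 0.0776]
eef_rot: [0.001, -0.014, 1.0, 0.0]
contact_force: [-0.2, -2.1, 5.3]
opening: 0.0222
grasp_force: 60.3
```

>>> move_arm(rows=[{"ax": 0, "ay": 0, "az": 0, "x": 0, "y": 1, "z": 0, "gripper": 0.1}, {"ax": 0, "ay": 0, "az": 0, "x": 0, "y": 2, "z": 0, "gripper": 0.1}])

```text
t: 24.3
ee_pos: [0.4874, 0.0969, 0.0776]
eef_rot: [0.001, -0.014, 1.0, 0.0]
contact_force: [-0.1, -1.4, 5.6]
opening: 0.0222
grasp_force: 60.4
```

>>> move_arm(rows=[{"ax": 0, "ay": 0, "az": 0, "x": 0, "y": 1, "z": 0, "gripper": 0.1}, {"ax": 0, "ay": 0, "az": 0, "x": 0, "y": 2, "z": 0, "gripper": 0.1}])

```text
t: 24.5
ee_pos: [0.4874, 0.0993, 0.0776]
eef_rot: [0.001, -0.014, 1.0, 0.001]
contact_force: [-0.3, 0.8, 4.8]
opening: 0.0221
grasp_force: 60.4
```

>>> move_arm(rows=[{"ax": 0, "ay": 0, "az": 0, "x": 0, "y": 1, "z": 0, "gripper": 0.1}, {"ax": 0, "ay": 0, "az": 0, "x": 0, "y": 2, "z": 0, "gripper": 0.1}])

```text
t: 24.7
ee_pos: [0.4873, 0.102, 0.0776]
eef_rot: [0.001, -0.015, 1.0, 0.002]
contact_force: [-0.6, 4.2, 4.8]
opening: 0.022
grasp_force: 60.4
```

The notch is pulling the carriage in: fy rises from -2 to +4.2 N. I'll go on in 1 mm steps.

>>> move_arm(rows=[{"ax": 0, "ay": 0, "az": 0, "x": 0, "y": 1, "z": 0, "gripper": 0.1}, {"ax": 0, "ay": 0, "az": 0, "x": 0, "y": 1, "z": 0, "gripper": 0.1}])

```text
t: 24.9
ee_pos: [0.4873, 0.1027, 0.0776]
eef_rot: [0.001, -0.015, 1.0, 0.001]
contact_force: [-0.4, 3.1, 5.7]
opening: 0.0222
grasp_force: 60.4
```

>>> move_arm(rows=[{"ax": 0, "ay": 0, "az": 0, "x": 0, "y": 1, "z": 0, "gripper": 0.1}, {"ax": 0, "ay": 0, "az": 0, "x": 0, "y": 1, "z": 0, "gripper": 0.1}])

```text
t: 25.1
ee_pos: [0.4873, 0.1029, 0.0776]
eef_rot: [0.001, -0.015, 1.0, 0.0]
contact_force: [0.2, 1.6, 5.4]
opening: 0.0223
grasp_force: 60.5
```

>>> move_arm(rows=[{"ax": 0, "ay": 0, "az": 0, "x": 0, "y": 0.8, "z": 0, "gripper": 0.1}, {"ax": 0, "ay": 0, "az": 0, "x": 0, "y": 0.8, "z": 0, "gripper": 0.1}])

```text
t: 25.3
ee_pos: [0.4873, 0.1031, 0.0776]
eef_rot: [0.001, -0.014, 1.0, -0.0]
contact_force: [-0.3, -2.2, 5.5]
opening: 0.0222
grasp_force: 60.5
```

>>> move_arm(rows=[{"ax": 0, "ay": 0, "az": 0, "x": 0, "y": 0.4, "z": -0.2, "gripper": 0.1}, {"ax": 0, "ay": 0, "az": 0, "x": 0, "y": 0.4, "z": -0.2, "gripper": 0.1}, {"ax": 0, "ay": 0, "az": 0, "x": 0, "y": 0.4, "z": -0.2, "gripper": 0.1}])

```text
t: 25.6
ee_pos: [0.4873, 0.1032, 0.0776]
eef_rot: [0.001, -0.014, 1.0, -0.001]
contact_force: [0.7, -2.9, 5.1]
opening: 0.0221
grasp_force: 60.4
```

>>> move_arm(rows=[{"ax": 0, "ay": 0, "az": 0, "x": 0, "y": -0.6, "z": -0.2, "gripper": 0.1}, {"ax": 0, "ay": 0, "az": 0, "x": 0, "y": -0.6, "z": -0.2, "gripper": 0.1}, {"ax": 0, "ay": 0, "az": 0, "x": 0, "y": -0.6, "z": -0.2, "gripper": 0.1}, {"ax": 0, "ay": 0, "az": 0, "x": 0, "y": -0.6, "z": -0.2, "gripper": 0.1}, {"ax": 0, "ay": 0, "az": 0, "x": 0, "y": -0.6, "z": -0.2, "gripper": 0.1}])

```text
t: 26.1
ee_pos: [0.4872, 0.1032, 0.0777]
eef_rot: [0.001, -0.014, 1.0, 0.0]
contact_force: [2.0, -1.0, -0.1]
opening: 0.0224
grasp_force: 60.0
```

```bash
python3 - <<'E'
from h import *
sc=grab('scene','s7');w=grab('wrist','w7')
s=ctrl.read_state();print(s['ee_pos'],s['contact_force'],s['dq'].round(4),s['opening'],s['grasp_force'],s['t'])
x,y=proj(sc,[[.487,.13,.05]])[0].astype(int)
im=np.zeros((420,800,3),np.uint8)
im[:,:400]=cv2.resize(sc['frame'][y-42:y+42,x-40:x+40,::-1],(400,420),interpolation=cv2.INTER_CUBIC)
im[:300,400:]=cv2.resize(w['frame'][:,:,::-1],(400,300));cv2.imwrite('pics/v7.png',im)
E
```

```text
[0.48724534 0.10319472 0.0776544 ] [ 1.26990585 -1.79374211 -0.43549783] [ 0.0012 -0.0015 -0.0012 -0.0003  0.0003 -0.001 ] 0.022321949110634134 59.936695934738964 26.2
```

View pics/v7.png

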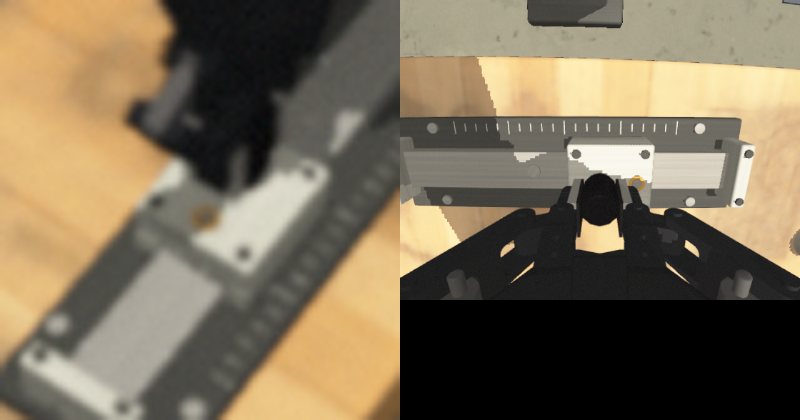

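The fingers hold the knob at wrist (600,200) in the right-hand view. The stem has sunk inside its ring at (205,217) in the left crop. The carriage is at rest and the forces are small, so I'm handing in.

```bash
python3 -c "
from rig import ctrl
print(ctrl.finish_job())"
```

```text
the job is handed in; nothing more can be done
None
```

The job is handed in at about 26 s: the mallet drove the pin down and is back on the bench, and the carriage rests in the notch I felt (about 0.14 m of travel) with the knob still gripped.

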